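# Sift the small cedar balls out of the large ones

## Task

Lift the sieve of cedar balls by its handle, carry it level and smoothly over the open white tray with all the balls still in it, and shake it side to side, keeping it level, until all three small balls have dropped into the tray and only the two large ones are left in the sieve. Then set the sieve back down on its black rubber mat with the large balls in it, and put the blue lid on the tray so that it is fully seated. Leave the service bell and the stapler alone.

Things in the scene. Friction and masses are not known exactly. Their poses are not given: they have to be found in the camera images.
- sieve: Loose steel sieve, 184 x 112 mm, 121 mm high with its handle, 0.3 kg empty; origin under its centre at the level of its feet, z up, x along its handle and long sides. Walls 4 mm thick, rims 57 mm above the origin. Five openings about 30 x 30 mm between thin cross bars in a row along each long side, at y = 22 to 52 mm either side
- sieve_channel (a point): Middle of the sieve's floor, 22 mm above its origin: a solid shallow V channel, 44 mm wide, along x, edges 3.7 mm higher (9.5 degree slopes). The five balls lie in it in a row. They leave it for the openings only when the sieve is jerked along its own y at over 1.7 m/s2 (quick 60 to 80 mm strokes, mean 0.25 m/s or more); carried level with soft starts and stops they stay
- sieve_grip (a point): Centre of the sieve's overhead handle, 108 mm straight above its origin: black grip 90 mm long (sieve x), 20 mm wide (y, flat sides), 26 mm high, with a steel post at each end of the sieve; over 20 mm is free between it and the balls
- mat: Black rubber mat, fixed, 220 x 170 x 4 mm, origin under its centre, x along its long side; the sieve starts on it and comes back onto it, roughly centred and in line with it
- tray: Open white plastic tray, fixed, 210 (x) x 200 (y) x 55 mm high, walls and floor 5 mm thick; origin under its centre, z up. The small balls go into it
- lid: Loose blue lid of the tray, 0.25 kg, starts flat on the counter, right way up; origin under its centre. Below, a solid locating pad 188 (x) x 178 (y) x 8 mm that enters the tray with 6 mm to spare on each side; above it the 210 x 200 mm cover plate, 5 mm thick (top at 13 mm). Seated, its origin is 47 mm above the tray's, axes in line with the tray's
- lid_grip (a point): Centre of the lid's black bar handle, 47 mm straight above the lid's origin: 100 mm long (lid x), 18 mm wide (y), 18 mm high, 25 mm clear under it
- small_a_center (a point): Centre of a small pale cedar ball, 22 mm in diameter (12 g), at its centre; starts in the sieve's middle channel, fits through the sieve's openings
- small_b_center (a point): Centre of a small pale cedar ball, 22 mm in diameter (12 g), at its centre; starts in the sieve's middle channel, fits through the sieve's openings
- small_c_center (a point): Centre of a small pale cedar ball, 22 mm in diameter (12 g), at its centre; starts in the sieve's middle channel, fits through the sieve's openings
- large_a_center (a point): Centre of a large darker cedar ball, 40 mm in diameter (25 g), at its centre; starts in the sieve's middle channel, too big for the openings
- large_b_center (a point): Centre of a large darker cedar ball, 40 mm in diameter (25 g), at its centre; starts in the sieve's middle channel, too big for the openings
- service_bell: Bystander: silver counter bell on a black base, 84 mm wide, 63 mm high, origin under its centre
- stapler: Bystander: black stapler, 155 x 41 x 47 mm, origin under its centre
There are look-alikes about, which are no part of the job. There is more than one size of the sieve; the one meant has the size given above.

How it is judged:
By the outcome, as a careful person would: the job done as asked, in the order asked, and still so for the second after the job is handed in, with the robot touching nothing.
It also fails if it takes over 72 s, if anything falls off the work surface, if the arm or the gripper's body presses on something with over 40 N, if the wrist force passes 120 N, or if a joint passes its speed limit or range.

## Robot

A 6-joint arm with a two-finger parallel gripper is mounted at the origin on a cart in front of the work surface, level with it; the furniture and walls round the work are solid. World frame = base frame: x ahead of the robot, y to its left, z up, the work surface at z = 0. Lengths are in m, angles in degrees, forces in N, time in s.
With the tool pointing down it reaches from about 0.25 to 0.725 m from the base axis. Payload 9.7 kg.
Tool frame: the origin (TCP) lies midway between the tips of the shut fingers; the grasp point (between the pads) lies 19 mm behind it; z points along the fingers, y is the direction in which the jaws open and shut (so a half turn about z gives the same grasp; the last joint's range is limited). The gripper opens to 85 mm and grips with 20 to 120 N. Pads are 22 mm wide; open, the fingers measure 114 mm over their backs; the gripper's body (76 mm by 85 mm) begins 54 mm behind the grasp point. The pads swing forward as they close: fully open they stand 13 mm farther back than shut.
Start: joints at [75.287, 4.979, 10.078, 95.1, 0, 90], TCP at [0.14, 0.532, 0.231] pointing down, gripper open.
Joint ranges: [-179.16, 179.16], [-48.56, 103.87], [-65.8, 70.77], [-126.05, 130.52], [-82.76, 87.17], [-180, 180]. Speed limits (degrees/s): [127.2, 127.2, 147.25, 180, 180, 180].

## Interface

Orientations are given as [roll, pitch, yaw] about the fixed x, y, z axes, in that order (R = Rz(yaw) Ry(pitch) Rx(roll)).
In Python, from workcell import bot, camera, recognise gives the robot as it stands. The module is installed in compiled form; this text tells all that it offers.
- The arm moves only by the tool apply_moves, never from a script. Its argument "targets" is one flat list of numbers, 7 for each row, row after row: the shift along the world's x, y, z in units of 30 mm (1.0 is 30 mm), then the turn, a rotation vector about the world's x, y, z in units of 6 degrees (1.0 is 6 degrees), then the opening, from 0 (shut) to 1 (fully open). A call has 1 to 5 rows; each row is the pose to reach, as a shift and turn from the pose commanded when the call began; what a row does not reach only later rows make up. A row lasts 1/10 s, in which the tool goes at most 50 mm and 8.59 degrees, less where a joint would pass 70% of its speed; a pose out of reach is approached as far as the arm can. A call with a gripper value outside its range is refused whole. The fingers move at their own pace and stop on an object; "newtons" is the grip in N (left out, the last holds). Time passes only in rows, so rows that repeat a pose let the fingers close. It gives the time, the measured TCP pose, the force and the opening at its end, in the units of the state.
- bot.get_obs(): the state, without advancing time (a new reading comes with each control period).
- camera(name): name is "side" or "top"; returns a dict with "img" (400x640x3 uint8, red, green, blue), "intrinsics" (3x3 intrinsics, pixels), "origin" and "rotation" of the camera in the world. Camera axes: x right, y up, looking along -z (the intrinsics and any distortion apply to the point x, -y, -z); pixel columns grow to the right and rows downward; lengths in m; the calibration is good to about 2 mm. A picture is of the moment at which its call begins. There is no depth.
- bot.job_done(): hands the job in, once; it reports no verdict.
Trained networks look in the newest picture that a camera, given by its name, has taken for a name from the list of things; names that differ only in an ending like _2 or _b are one class to them, and where a whole thing is asked for, a point or a joint stands for the part that bears it (a point fixed in the world has none). Each returns a list of dicts, best first, with "conf" (0 to 1); they miss things now and then, are a little off and sometimes report something else, mostly with a low value. They report only what shows in the picture. A call takes as long as a camera call. They do not tell look-alikes from the thing itself.
- recognise(query, camera): "box" ([left, top, right, bottom] in pixels, round what is visible of it).
The state is a dict: "time": time; "q": joint angles; "qd": joint speeds; "joint_efforts": joint torques, N m; "ee_pos": TCP position; "tcp_rot": TCP orientation; "wrist_force": force on the tool from outside, world axes, zero at the start; "torque": the same for the moment, N m; "opening": finger opening in m.
Only numpy, scipy, OpenCV 4.12 (cv2) and the standard library are available. Lean on these libraries where they do the work, as an engineer would, in place of code of your own. Each camera call takes 0.05 s, during which the arm holds its last target.

## Working session

There is one attempt and no reset: what is moved stays moved. The work goes in short steps, Python scripts to look and compute and a tool call to move; the robot and the scene stay as the last step left them, time stands still between calls to the robot, and variables do not carry over. Pictures are saved under pics/ and viewed, and the job is handed in when it is done.

Besides the shell and the picture viewer there is one more tool, called after "Request:" by a JSON object that holds its "op" and its "data", one argument or row to a line. apply_moves: Moves the arm, as the interface text tells. Its arguments: {"type":"object","properties":{"targets":{"type":"array"},"newtons":{"type":"number"}},"required":["targets"]}

```bash
mkdir -p pics; cat > h.py <<'E'
import numpy as np, cv2
from workcell import bot, camera, recognise
def snap(n,fn):
    c=camera(n); cv2.imwrite('pics/'+fn,c['img'][:,:,::-1]); return c
def ray(c,u,v):
    K=np.array(c['intrinsics']); d=np.linalg.inv(K)@[u,v,1]; d=np.array([d[0],-d[1],-d[2]])
    return np.array(c['origin']),np.array(c['rotation'])@d
def atz(c,u,v,z):
    o,d=ray(c,u,v); return o+d*(z-o[2])/d[2]
def proj(c,p):
    q=np.array(c['rotation']).T@(np.array(p)-np.array(c['origin'])); q=np.array([q[0],-q[1],-q[2]])
    r=np.array(c['intrinsics'])@q; return r[:2]/r[2]
E
python3 - <<'E'
from h import *
for n in('top','side'):
    c=snap(n,n+'0.png'); print(n,{k:np.round(v,3).tolist() for k,v in c.items() if k!='img'})
    for q in('sieve','mat','tray','lid','lid_grip','sieve_grip','small_a_center','large_a_center','service_bell','stapler'):
        print(q,[(round(r['conf'],2),np.round(r['box']).tolist()) for r in recognise(q,n)][:6])
print(bot.get_obs())
E
```

```text
top {'intrinsics': [[404.218, 0.0, 321.648], [0.0, 404.218, 207.726], [0.0, 0.0, 1.0]], 'origin': [0.409, -0.172, 1.463], 'rotation': [6.986, -1.402, -90.189]}
sieve [(0.88, [412.0, 213.0, 448.0, 249.0]), (0.83, [359.0, 210.0, 393.0, 265.0]), (0.72, [176.0, 205.0, 239.0, 271.0])]
mat [(0.68, [348.0, 206.0, 395.0, 268.0])]
tray [(0.65, [251.0, 204.0, 322.0, 268.0])]
lid [(0.9, [177.0, 208.0, 242.0, 272.0])]
lid_grip []
sieve_grip [(0.71, [358.0, 213.0, 395.0, 270.0]), (0.68, [409.0, 212.0, 446.0, 251.0]), (0.43, [371.0, 242.0, 380.0, 254.0])]
small_a_center []
large_a_center [(0.39, [371.0, 245.0, 377.0, 255.0])]
service_bell [(0.95, [253.0, 158.0, 274.0, 177.0])]
stapler [(0.81, [322.0, 130.0, 336.0, 173.0])]
side {'intrinsics': [[367.273, 0.0, 320.275], [0.0, 367.273, 198.018], [0.0, 0.0, 1.0]], 'origin': [0.346, -0.976, 0.695], 'rotation': [53.481, 1.206, -17.655]}
sieve [(0.79, [307.0, 318.0, 377.0, 373.0]), (0.68, [255.0, 240.0, 343.0, 312.0])]
mat [(0.93, [255.0, 251.0, 356.0, 318.0])]
tray [(0.76, [248.0, 172.0, 323.0, 236.0])]
lid [(0.89, [224.0, 143.0, 299.0, 185.0])]
lid_gri
[... 316 characters left out ...]
184.0])]
stapler [(0.75, [369.0, 198.0, 418.0, 228.0])]
{'time': 1.1, 'q': array([7.52843294e+01, 4.97821885e+00, 1.00793496e+01, 9.50995144e+01,
       7.07840377e-04, 9.00015731e+01]), 'qd': array([-0.0294638 , -0.01654521, -0.15905188,  0.0216883 ,  0.07048506,
       -0.0214138 ]), 'joint_efforts': array([-8.56214547e-05, -5.20117879e+01,  4.64858973e+01,  2.09204183e-03,
       -9.68710765e-05, -1.10536237e-05]), 'ee_pos': array([0.13970961, 0.53196242, 0.23130086]), 'tcp_rot': array([ 1.79998384e+02, -7.07884753e-04,  1.65282756e+02]), 'wrist_force': array([-0.27904917, -0.34479338, -0.35480242]), 'torque': array([-0.03378525,  0.00957572,  0.01211346]), 'opening': 0.08538135554759342}
```

```bash
cat >> h.py <<'E'
from scipy.spatial.transform import Rotation as Ro
_cam=camera
def camera(n):
    c=dict(_cam(n)); c['rotation']=Ro.from_euler('xyz',c['rotation'],degrees=True).as_matrix(); return c
E
python3 - <<'E'
import cv2
a=cv2.imread('pics/top0.png'); b=cv2.imread('pics/side0.png')
cv2.imwrite('pics/t1.png',cv2.resize(a[120:290,160:460],None,fx=2.6,fy=2.6,interpolation=cv2.INTER_CUBIC))
cv2.imwrite('pics/s1.png',cv2.resize(b[130:385,200:440],None,fx=2.3,fy=2.3,interpolation=cv2.INTER_CUBIC))
E
```

```text
(no output)
```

View pics/t1.png

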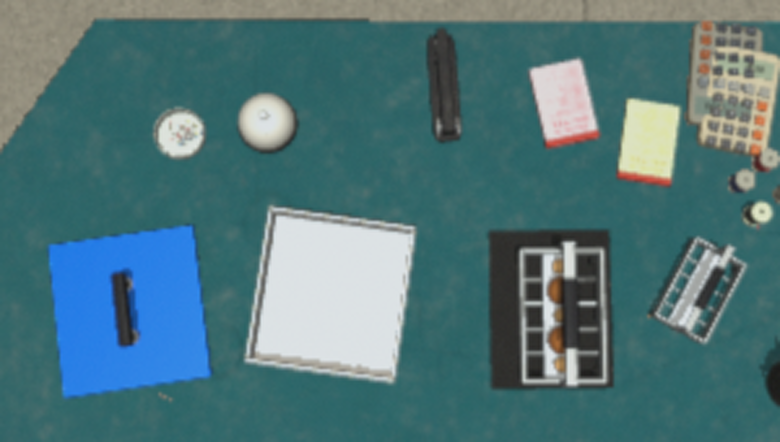

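View pics/s1.png

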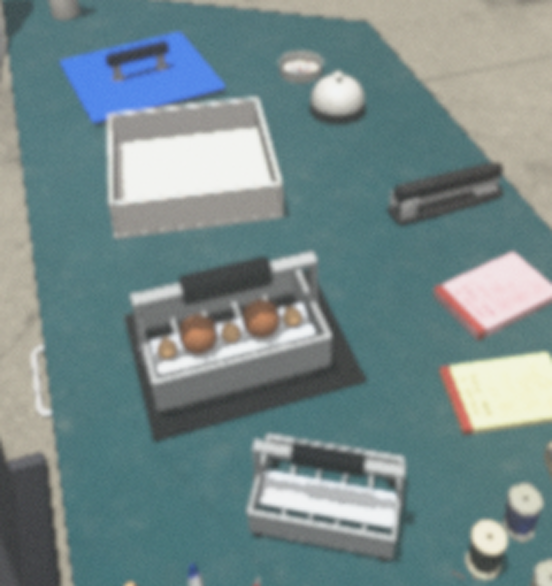

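View pics/side0.png

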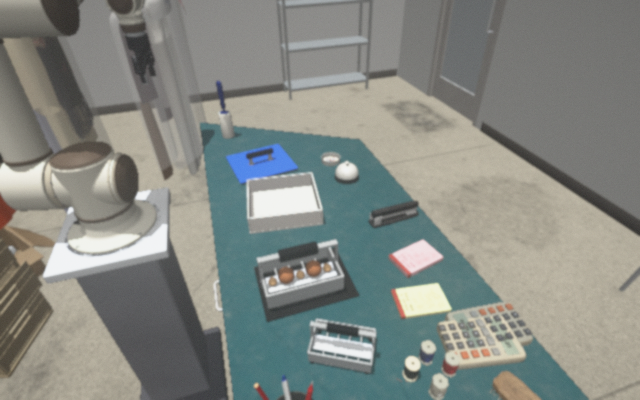

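```bash
python3 - <<'E'
import cv2
a=cv2.imread('pics/top0.png')
def crop(x0,y0,x1,y1,f): return cv2.resize(a[y0:y1,x0:x1],None,fx=f,fy=f,interpolation=cv2.INTER_NEAREST)
cv2.imwrite('pics/c1.png',crop(340,195,460,285,6.5))
cv2.imwrite('pics/c2.png',crop(245,190,335,280,6.5))
E
python3 - <<'E'
from h import *
a=cv2.imread('pics/top0.png'); c=camera('top')
hsv=cv2.cvtColor(a,cv2.COLOR_BGR2HSV)
def rect(mask,z,roi):
    m=np.zeros_like(mask); x0,y0,x1,y1=roi; m[y0:y1,x0:x1]=mask[y0:y1,x0:x1]
    cs,_=cv2.findContours(m,cv2.RETR_EXTERNAL,cv2.CHAIN_APPROX_NONE); k=max(cs,key=cv2.contourArea)
    P=np.array([atz(c,p[0][0],p[0][1],z)[:2] for p in k]); r=cv2.minAreaRect((P*1000).astype(np.float32))
    M=cv2.moments(m,True); ce=atz(c,M['m10']/M['m00'],M['m01']/M['m00'],z)
    print(np.round(r[0],1),np.round(r[1],1),round(r[2],2),'cent',np.round(ce,4))
blue=((hsv[...,0]>95)&(hsv[...,0]<125)&(hsv[...,1]>120)&(hsv[...,2]>110)).astype(np.uint8)
print('lid');rect(blue,.013,(165,195,250,285))
wh=((hsv[...,1]<60)&(hsv[...,2]>90)).astype(np.uint8)
print('tray');rect(wh,.055,(245,190,335,280))
bk=((hsv[...,1]<70)).astype(np.uint8)
print('mat');rect(bk,.004,(340,195,400,280))
print('small');rect(bk,.04,(405,205,455,260))
E
```

```text
lid
[474.9 192.5] [216.6 205.7] 8.07 cent [0.4734 0.1925 0.013 ]
tray
[495.1 -86.5] [204.  215.1] 81.84 cent [ 0.4937 -0.0863  0.055 ]
mat
[ 476.5 -388. ] [168.6 213.2] 89.98 cent [ 0.4759 -0.3874  0.004 ]
small
[ 503.6 -587.7] [ 87.5 144.4] 60.49 cent [ 0.5031 -0.5892  0.04  ]
```

View pics/c1.png

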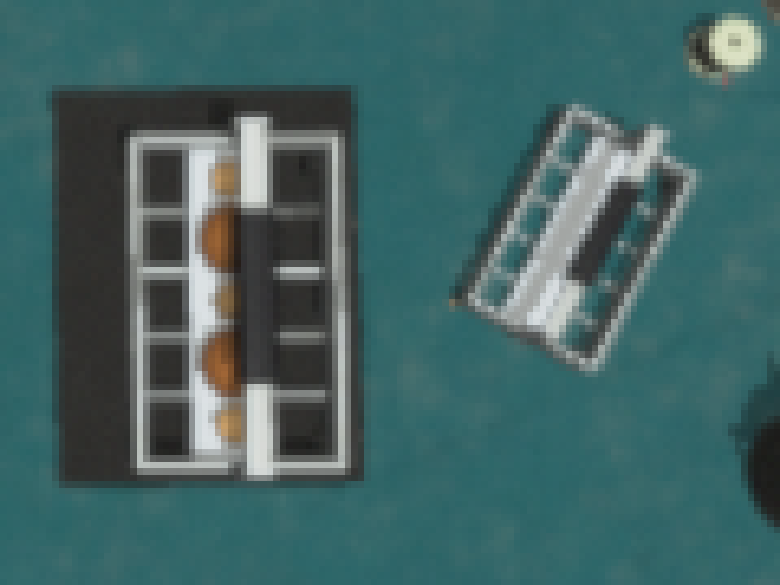

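View pics/c2.png

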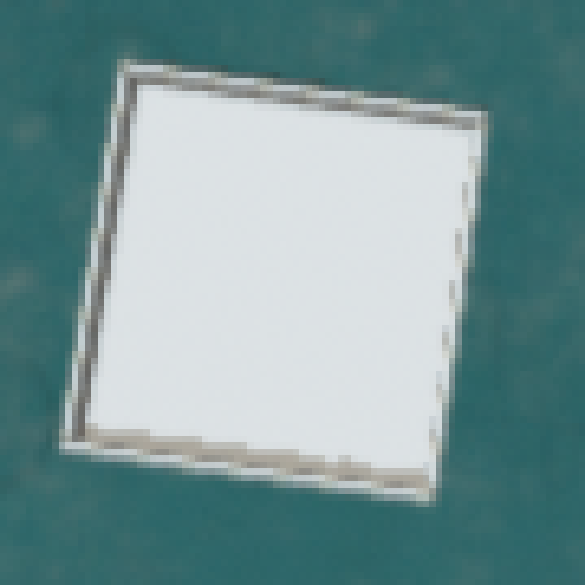

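```bash
python3 - <<'E'
from h import *
c=camera('top'); s=camera('side')
def quad(name,P,z):
    W=np.array([atz(c,340-.5+x/6.5 +0.0,195-.5+y/6.5,z)[:2] for x,y in P])*1000
    tl,tr,br,bl=W
    print(name,'cen',W.mean(0).round(1),'xlen',np.linalg.norm(tl-bl).round(1),np.linalg.norm(tr-br).round(1),'ylen',np.linalg.norm(tl-tr).round(1),np.linalg.norm(bl-br).round(1),
     'yaw',[np.degrees(np.arctan2(*(a-b)[::-1])).round(2) for a,b in((tl,bl),(tr,br),(tl-[0,0],tr))])
quad('sieve rim',[(127,134),(344,130),(350,470),(134,474)],.061)
quad('mat',[(53,89),(356,89),(363,480),(60,483)],.004)
quad('handle all',[(234,115),(269,115),(274,479),(248,479)],.125)
quad('black grip',[(238,210),(272,210),(272,384),(243,384)],.125)
quad('small',[(570,100),(700,175),(592,374),(462,300)],.045)
# side check
for p in ([.475,-.39,.125],):
    print(proj(c,p),proj(s,p))
E
```

```text
sieve rim cen [ 465.3 -396.3] xlen 180.9 181.4 ylen 117.3 114.9 yaw [np.float64(0.34), np.float64(-0.4), np.float64(91.02)]
mat cen [ 477.1 -388.4] xlen 218.4 217.4 ylen 170.6 167.6 yaw [np.float64(0.37), np.float64(-0.42), np.float64(89.98)]
handle all cen [ 465.3 -395. ] xlen 185.2 185.2 ylen 18.1 13.2 yaw [np.float64(1.08), np.float64(-0.43), np.float64(89.97)]
black grip cen [ 464.7 -395. ] xlen 88.5 88.6 ylen 17.5 14.8 yaw [np.float64(0.52), np.float64(-1.22), np.float64(89.92)]
small cen [ 500.2 -586.3] xlen 125.7 125.0 ylen 81.2 80.1 yaw [np.float64(-29.92), np.float64(-30.41), np.float64(59.49)]
[377.36571094 237.03746175] [301.15463993 244.46362417]
```

Request:
{"op": "apply_moves", "data": {
  "targets": [1, -1.2, 0, 0, 0, -1.35, 1, 2, -2.4, 0, 0, 0, -2.7, 1, 3, -3.6, 0, 0, 0, -4.05, 1, 4, -4.8, 0, 0, 0, -5.4, 1, 5, -6, 0, 0, 0, -6.75, 1],
  "newtons": 80
}}

```text
time: 1.75
ee_pos: [0.2905, 0.3505, 0.2314]
tcp_rot: [180.0, -0.0, 124.5]
wrist_force: [0.8, 1.3, 0.5]
opening: 0.0852
```

Request:
{"op": "apply_moves", "data": {
  "targets": [1, -1.3, 0, 0, 0, -1.35, 1, 2, -2.6, 0, 0, 0, -2.7, 1, 3, -3.9, 0, 0, 0, -4.05, 1, 4, -5.2, 0, 0, 0, -5.4, 1, 5, -6.5, 0, 0, 0, -6.75, 1]
}}

```text
time: 2.25
ee_pos: [0.4406, 0.1551, 0.2316]
tcp_rot: [180.0, -0.0, 83.9]
wrist_force: [0.6, 0.7, 0.9]
opening: 0.085
```

Request:
{"op": "apply_moves", "data": {
  "targets": [0.2, -1.6, 0, 0, 0, -1.35, 1, 0.4, -3.2, 0, 0, 0, -2.7, 1, 0.6, -4.8, 0, 0, 0, -4.05, 1, 0.8, -6.4, 0, 0, 0, -5.4, 1, 0.8, -8, 0, 0, 0, -6.75, 1]
}}

```text
time: 2.75
ee_pos: [0.4638, -0.0851, 0.2313]
tcp_rot: [180.0, -0.0, 43.5]
wrist_force: [1.3, -0.0, -0.1]
opening: 0.0854
```

Request:
{"op": "apply_moves", "data": {
  "targets": [0, -1.6, 0, 0, 0, -1.35, 1, 0, -3.2, 0, 0, 0, -2.7, 1, 0, -4.8, 0, 0, 0, -4.05, 1, 0, -6.4, 0, 0, 0, -5.4, 1, 0, -8, 0, 0, 0, -6.75, 1]
}}

```text
time: 3.25
ee_pos: [0.4633, -0.3251, 0.2314]
tcp_rot: [180.0, -0.0, 2.9]
wrist_force: [0.9, 0.6, 0.0]
opening: 0.0853
```

Request:
{"op": "apply_moves", "data": {
  "targets": [0.05, -1.2, 0, 0, 0, -0.5, 1, 0.05, -2.33, 0, 0, 0, -0.5, 1, 0.05, -2.33, -1, 0, 0, -0.5, 1, 0.05, -2.33, -1.7, 0, 0, -0.5, 1, 0.05, -2.33, -1.7, 0, 0, -0.5, 1]
}}

```text
time: 3.75
ee_pos: [0.4641, -0.3924, 0.1769]
tcp_rot: [-179.8, 0.2, 0.3]
wrist_force: [0.3, 0.2, -0.8]
opening: 0.0853
```

```bash
python3 - <<'E'
from h import *
c=snap('top','t2.png'); s=snap('side','s2.png')
for n,im,(x0,y0,x1,y1) in(('t2','top',(330,190,430,290)),('s2','side',(230,180,380,320))):
    a=cv2.imread(f'pics/{n}.png'); cv2.imwrite(f'pics/{n}c.png',cv2.resize(a[y0:y1,x0:x1],None,fx=4,fy=4,interpolation=cv2.INTER_CUBIC))
for p in ([.465,-.395,.112],[.42,-.395,.125],[.51,-.395,.125]): print(proj(c,p),proj(s,p))
E
```

```text
[378.28777604 240.21946203] [297.73155323 251.1808348 ]
[379.20890979 253.71841415] [277.49357326 251.6524101 ]
[378.65151313 226.50348328] [316.79006525 242.4087169 ]
```

View pics/s2c.png

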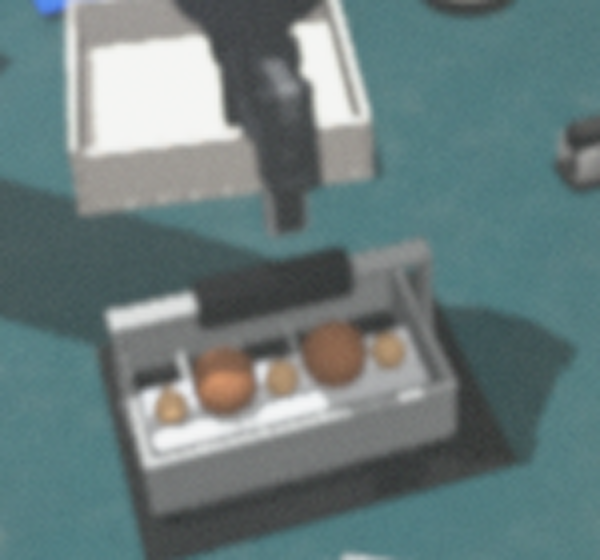

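The picture shows the ball-filled large sieve, with its grip ends at (279,251) and (317,242). Both match the predicted positions. The two candidates in the top view are (369,240) and (428,232). The first measures about 183x115 mm, holds the balls and sits on the mat, so it is the one meant. The second measures about 125x81 mm and is empty. I'll descend to the first.

Request:
{"op": "apply_moves", "data": {
  "targets": [0, 0, -1, 0, 0, 0, 1, 0, 0, -1.8, 0, 0, 0, 1, 0, 0, -2.4, 0, 0, 0, 1, 0, 0, -2.75, 0, 0, 0, 1, 0, 0, -2.75, 0, 0, 0, 0.6]
}}

```text
time: 4.35
ee_pos: [0.4652, -0.3927, 0.0978]
tcp_rot: [-180.0, 0.0, 0.3]
wrist_force: [0.1, -0.3, 0.3]
opening: 0.0734
```

Request:
{"op": "apply_moves", "data": {
  "targets": [0, 0, 0, 0, 0, 0, 0.3, 0, 0, 0, 0, 0, 0, 0.2, 0, 0, 0, 0, 0, 0, 0.1, 0, 0, 0, 0, 0, 0, 0, 0, 0, 0, 0, 0, 0, 0]
}}

```text
time: 4.85
ee_pos: [0.4655, -0.3935, 0.0986]
tcp_rot: [179.9, -0.1, 0.3]
wrist_force: [1.2, -2.4, 3.8]
opening: 0.0188
```

Request:
{"op": "apply_moves", "data": {
  "targets": [0, 0, 0, 0, 0, 0, 0, 0, 0, 0, 0, 0, 0, 0, 0, 0, 0, 0, 0, 0, 0]
}}

```text
time: 5.15
ee_pos: [0.4655, -0.3934, 0.0986]
tcp_rot: [179.9, -0.1, 0.3]
wrist_force: [1.0, -3.2, 6.4]
opening: 0.0187
```

Request:
{"op": "apply_moves", "data": {
  "targets": [0, 0, 0.1, 0, 0, 0, 0, 0, 0, 0.3, 0, 0, 0, 0, 0, 0, 0.65, 0, 0, 0, 0, 0, 0, 1.1, 0, 0, 0, 0, 0, 0, 1.55, 0, 0, 0, 0]
}}

```text
time: 5.65
ee_pos: [0.4652, -0.3929, 0.1457]
tcp_rot: [180.0, -0.0, 0.3]
wrist_force: [0.1, 0.0, -3.3]
opening: 0.0185
```

Request:
{"op": "apply_moves", "data": {
  "targets": [0, 0, 0.4, 0, 0, 0, 0, 0, 0, 0.7, 0, 0, 0, 0, 0, 0, 0.9, 0, 0, 0, 0, 0, 0, 1.0, 0, 0, 0, 0, 0, 0, 1.0, 0, 0, 0, 0]
}}

```text
time: 6.15
ee_pos: [0.4653, -0.393, 0.1744]
tcp_rot: [180.0, -0.0, 0.3]
wrist_force: [-0.5, 0.4, -2.7]
opening: 0.0189
```

```bash
python3 - <<'E'
from h import *
s=snap('side','s3.png')
a=s['img'][:,:,::-1][150:320,220:380]; cv2.imwrite(f'pics/s3c.png',cv2.resize(a,None,fx=3.5,fy=3.5,interpolation=cv2.INTER_CUBIC))
print(bot.get_obs()['wrist_force'])
E
```

```text
[-0.2202581   0.09878569 -4.11076938]
```

View pics/s3c.png

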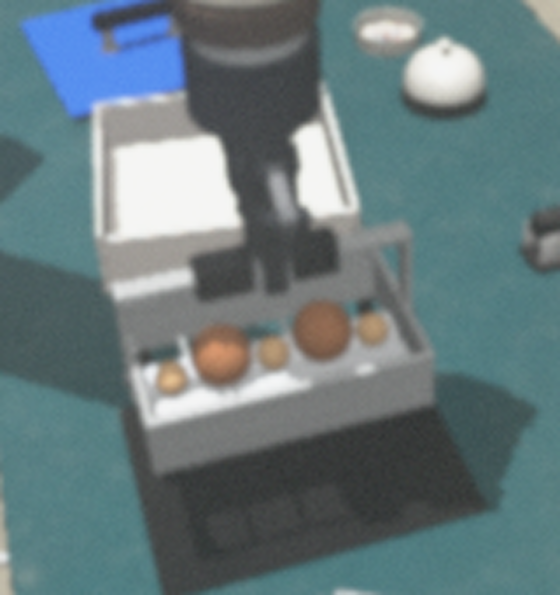

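Request:
{"op": "apply_moves", "data": {
  "targets": [0.01, 0.1, 0, 0, 0, 0, 0, 0.03, 0.3, 0, 0, 0, 0, 0, 0.05, 0.6, 0, 0, 0, -0.02, 0, 0.08, 1.0, 0, 0, 0, -0.05, 0, 0.12, 1.5, 0, 0, 0, -0.1, 0]
}}

```text
time: 6.7
ee_pos: [0.4688, -0.3468, 0.1742]
tcp_rot: [-180.0, 0.0, -0.3]
wrist_force: [0.2, 0.2, -3.3]
opening: 0.0188
```

Request:
{"op": "apply_moves", "data": {
  "targets": [0.06, 0.6, 0, 0, 0, -0.1, 0, 0.12, 1.2, 0, 0, 0, -0.2, 0, 0.18, 1.8, 0, 0, 0, -0.3, 0, 0.24, 2.4, 0, 0, 0, -0.4, 0, 0.3, 3.0, 0, 0, 0, -0.5, 0]
}}

```text
time: 7.2
ee_pos: [0.4777, -0.2561, 0.1745]
tcp_rot: [180.0, -0.0, -3.3]
wrist_force: [0.7, -0.2, -3.1]
opening: 0.019
```

Request:
{"op": "apply_moves", "data": {
  "targets": [0.06, 0.6, 0, 0, 0, -0.1, 0, 0.12, 1.2, 0, 0, 0, -0.2, 0, 0.18, 1.8, 0, 0, 0, -0.3, 0, 0.24, 2.4, 0, 0, 0, -0.4, 0, 0.3, 3.0, 0, 0, 0, -0.5, 0]
}}

```text
time: 7.7
ee_pos: [0.4865, -0.1662, 0.1744]
tcp_rot: [-180.0, -0.0, -6.3]
wrist_force: [-0.6, -0.5, -3.5]
opening: 0.0189
```

Request:
{"op": "apply_moves", "data": {
  "targets": [0.06, 0.6, 0, 0, 0, -0.09, 0, 0.12, 1.2, 0, 0, 0, -0.16, 0, 0.17, 1.7, 0, 0, 0, -0.21, 0, 0.21, 2.1, 0, 0, 0, -0.24, 0, 0.24, 2.4, 0, 0, 0, -0.26, 0]
}}

```text
time: 8.2
ee_pos: [0.4938, -0.0946, 0.1745]
tcp_rot: [-180.0, -0.0, -7.8]
wrist_force: [-0.4, 1.1, -4.3]
opening: 0.0184
```

Request:
{"op": "apply_moves", "data": {
  "targets": [0.01, 0.2, 0, 0, 0, 0, 0, 0.01, 0.3, 0, 0, 0, 0, 0, 0.01, 0.3, 0, 0, 0, 0, 0]
}}

```text
time: 8.5
ee_pos: [0.4943, -0.0868, 0.1743]
tcp_rot: [180.0, 0.0, -7.9]
wrist_force: [0.4, -0.3, -3.5]
opening: 0.0184
```

```bash
python3 - <<'E'
from h import *
s=snap('side','s4.png');c=snap('top','t4.png')
a=s['img'][:,:,::-1][120:260,210:350]; b=c['img'][:,:,::-1][180:290,230:350]
cv2.imwrite(f'pics/s4c.png',cv2.resize(a,None,fx=4,fy=4,interpolation=cv2.INTER_CUBIC))
cv2.imwrite(f'pics/t4c.png',cv2.resize(b,None,fx=5,fy=5,interpolation=cv2.INTER_CUBIC))
o=bot.get_obs();print(o['ee_pos'],o['tcp_rot'])
E
```

```text
[ 0.49427816 -0.08723754  0.17423937] [ 1.79993502e+02  3.61315612e-03 -7.89176500e+00]
```

View pics/s4c.png

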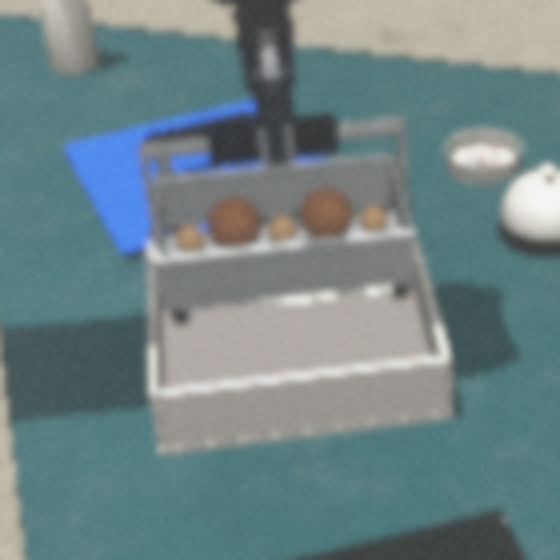

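View pics/t4c.png

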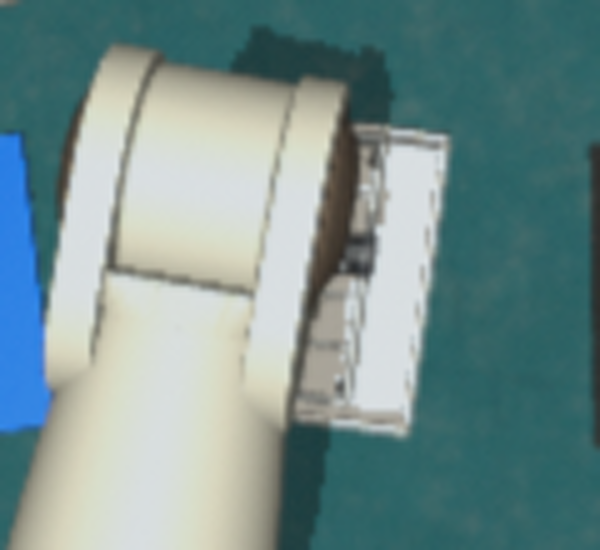

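Request:
{"op": "apply_moves", "data": {
  "targets": [0, 0, -0.1, 0, 0, 0, 0, 0, 0, -0.25, 0, 0, 0, 0, 0, 0, -0.4, 0, 0, 0, 0, 0, 0, -0.5, 0, 0, 0, 0, 0, 0, -0.5, 0, 0, 0, 0]
}}

```text
time: 9.1
ee_pos: [0.494, -0.087, 0.1586]
tcp_rot: [-180.0, 0.1, -7.9]
wrist_force: [0.4, -0.4, -1.8]
opening: 0.0186
```

Request:
{"op": "apply_moves", "data": {
  "targets": [0.14, 0.99, 0, 0, 0, 0, 0, 0, 0, 0, 0, 0, 0, 0, -0.14, -0.99, 0, 0, 0, 0, 0, 0, 0, 0, 0, 0, 0, 0, 0.14, 0.99, 0, 0, 0, 0, 0]
}}

```text
time: 9.6
ee_pos: [0.4977, -0.0641, 0.1594]
tcp_rot: [-179.7, -0.0, -7.5]
wrist_force: [0.3, 0.1, -2.5]
opening: 0.0183
```

Request:
{"op": "apply_moves", "data": {
  "targets": [-0.14, -0.99, 0, 0, 0, 0, 0, -0.14, -0.99, 0, 0, 0, 0, 0, -0.14, -0.99, 0, 0, 0, 0, 0]
}}

```text
time: 9.9
ee_pos: [0.4935, -0.0934, 0.1594]
tcp_rot: [-179.7, -0.0, -7.4]
wrist_force: [0.2, -0.5, -3.1]
opening: 0.0183
```

```bash
cat > look.py <<'E'
from h import *
import sys
n=sys.argv[1]
s=snap('side',n+'.png')
a=s['img'][:,:,::-1][120:260,210:350]
cv2.imwrite(f'pics/{n}c.png',cv2.resize(a,None,fx=4,fy=4,interpolation=cv2.INTER_CUBIC))
o=bot.get_obs();print(o['time'],o['ee_pos'],o['tcp_rot'])
E
python3 look.py s5
```

```text
9.95 [ 0.4934973  -0.09319974  0.15939206] [-1.79719855e+02 -7.34549112e-03 -7.40818140e+00]
```

View pics/s5c.png

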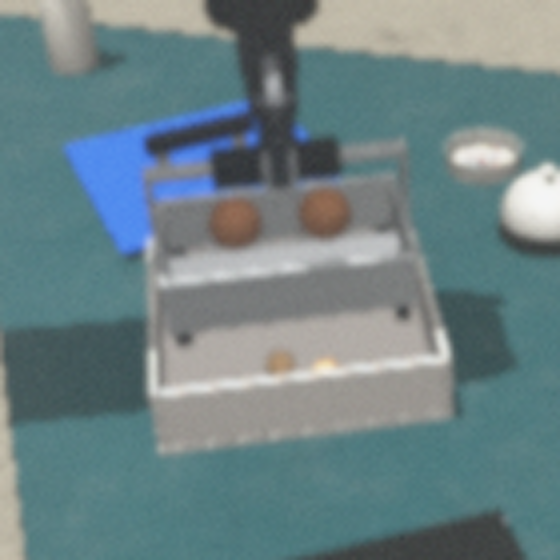

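The sieve now holds only the two large balls, at crop (237,222) and (325,212). Two small balls show in the tray at crop (280,362) and (325,365). The third is probably hidden behind the sieve, so I'll check once the tray is clear. Carrying the sieve back softly.

Request:
{"op": "apply_moves", "data": {
  "targets": [0, 0, 0.2, 0, 0, 0, 0, 0, 0, 0.5, 0, 0, 0, 0, 0, -0.1, 0.7, 0, 0, 0, 0, 0, -0.3, 0.8, 0, 0, 0, 0, 0, -0.6, 0.8, 0, 0, 0, 0]
}}

```text
time: 10.45
ee_pos: [0.4938, -0.1116, 0.184]
tcp_rot: [-179.7, -0.1, -7.3]
wrist_force: [-0.5, -0.5, -2.9]
opening: 0.0187
```

Request:
{"op": "apply_moves", "data": {
  "targets": [-0.02, -0.4, 0, 0, 0, 0.02, 0, -0.04, -0.9, 0, 0, 0, 0.06, 0, -0.06, -1.5, 0, 0, 0, 0.11, 0, -0.08, -2.1, 0, 0, 0, 0.17, 0, -0.1, -2.7, 0, 0, 0, 0.25, 0]
}}

```text
time: 10.95
ee_pos: [0.49, -0.1938, 0.1828]
tcp_rot: [-179.7, 0.0, -5.9]
wrist_force: [-0.7, -0.0, -2.7]
opening: 0.0188
```

Request:
{"op": "apply_moves", "data": {
  "targets": [-0.04, -0.6, 0, 0, 0, 0.1, 0, -0.08, -1.2, 0, 0, 0, 0.2, 0, -0.12, -1.8, 0, 0, 0, 0.3, 0, -0.16, -2.4, 0, 0, 0, 0.4, 0, -0.2, -3.0, 0, 0, 0, 0.5, 0]
}}

```text
time: 11.45
ee_pos: [0.4838, -0.2838, 0.1827]
tcp_rot: [-179.7, 0.0, -2.9]
wrist_force: [-0.2, -1.0, -3.2]
opening: 0.0184
```

Request:
{"op": "apply_moves", "data": {
  "targets": [-0.04, -0.6, 0, 0, 0, 0.1, 0, -0.08, -1.2, 0, 0, 0, 0.2, 0, -0.12, -1.8, 0, 0, 0, 0.28, 0, -0.16, -2.3, 0, 0, 0, 0.36, 0, -0.2, -2.8, 0, 0, 0, 0.42, 0]
}}

```text
time: 11.95
ee_pos: [0.4777, -0.3678, 0.1827]
tcp_rot: [-179.7, 0.0, -0.4]
wrist_force: [0.8, -0.4, -3.0]
opening: 0.0188
```

Request:
{"op": "apply_moves", "data": {
  "targets": [-0.02, -0.35, 0, 0, 0, 0.03, 0, -0.04, -0.55, 0, 0, 0, 0.06, 0, -0.05, -0.68, 0, 0, 0, 0.06, 0, -0.05, -0.73, 0, 0, 0, 0.06, 0, -0.05, -0.73, 0, 0, 0, 0.06, 0]
}}

```text
time: 12.45
ee_pos: [0.4771, -0.3879, 0.1833]
tcp_rot: [-179.7, -0.0, 0.0]
wrist_force: [1.0, 0.0, -2.3]
opening: 0.0187
```

```bash
python3 - <<'E'
from h import *
s=snap('side','s6.png');c=snap('top','t6.png')
a=s['img'][:,:,::-1][130:330,210:380]; b=c['img'][:,:,::-1][180:290,230:430]
cv2.imwrite(f'pics/s6c.png',cv2.resize(a,None,fx=3,fy=3,interpolation=cv2.INTER_CUBIC))
cv2.imwrite(f'pics/t6c.png',cv2.resize(b,None,fx=4,fy=4,interpolation=cv2.INTER_CUBIC))
o=bot.get_obs();print(o['time'],o['ee_pos'],o['tcp_rot'])
E
```

```text
12.55 [ 0.47712156 -0.38767128  0.18340999] [-1.79728083e+02 -6.35048227e-03  4.27610775e-02]
```

View pics/s6c.png

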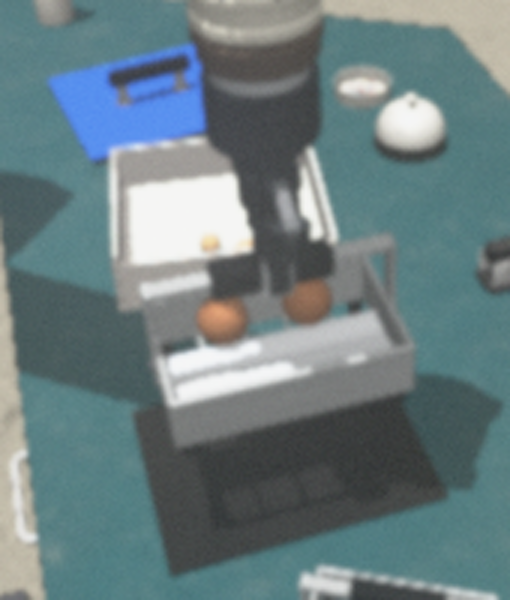

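View pics/t6c.png

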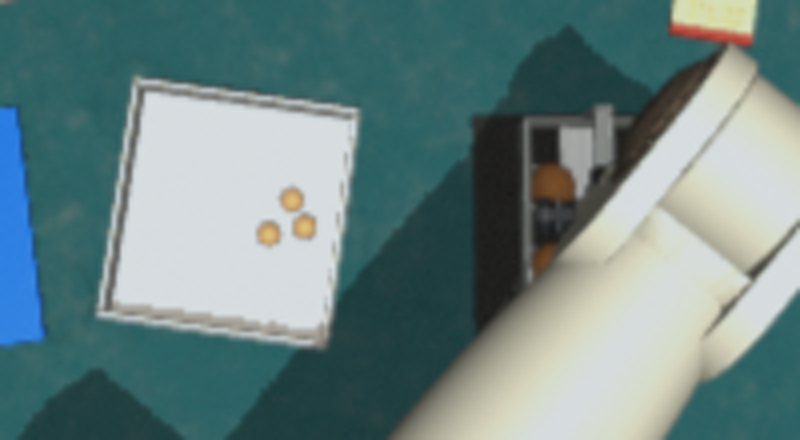

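The top view shows three small balls in the tray, at crop (291,199), (304,227) and (268,233). The side view shows both large balls still in the sieve. Setting it down.

Request:
{"op": "apply_moves", "data": {
  "targets": [0, 0, -0.2, -0.02, 0, 0, 0, 0, 0, -0.6, -0.045, 0, 0, 0, 0, 0, -1.1, -0.045, 0, 0, 0, 0, 0, -1.6, -0.045, 0, 0, 0, 0, 0, -2.0, -0.045, 0, 0, 0]
}}

```text
time: 13.05
ee_pos: [0.4766, -0.3876, 0.1212]
tcp_rot: [-179.9, 0.1, 0.0]
wrist_force: [0.5, 0.3, -2.6]
opening: 0.0184
```

Request:
{"op": "apply_moves", "data": {
  "targets": [0, 0, -0.3, 0, 0, 0, 0, 0, 0, -0.5, 0, 0, 0, 0, 0, 0, -0.65, 0, 0, 0, 0, 0, 0, -0.75, 0, 0, 0, 0, 0, 0, -0.8, 0, 0, 0, 0]
}}

```text
time: 13.55
ee_pos: [0.4771, -0.3882, 0.0994]
tcp_rot: [180.0, -0.0, 0.0]
wrist_force: [-0.5, -0.3, -2.9]
opening: 0.0188
```

Request:
{"op": "apply_moves", "data": {
  "targets": [0, 0, -0.04, 0, 0, 0, 0, 0, 0, -0.08, 0, 0, 0, 0]
}}

```text
time: 13.75
ee_pos: [0.4772, -0.3886, 0.0984]
tcp_rot: [179.9, -0.1, -0.0]
wrist_force: [-4.5, -0.6, 11.2]
opening: 0.0188
```

Request:
{"op": "apply_moves", "data": {
  "targets": [0, 0, 0.03, 0, 0, 0, 0.2, 0, 0, 0.03, 0, 0, 0, 0.5, 0, 0, 0.03, 0, 0, 0, 0.9, 0, 0, 0.03, 0, 0, 0, 1, 0, 0, 0.03, 0, 0, 0, 1]
}}

```text
time: 14.25
ee_pos: [0.4771, -0.3881, 0.0978]
tcp_rot: [180.0, -0.0, 0.0]
wrist_force: [0.4, 0.8, 0.5]
opening: 0.0758
```

Request:
{"op": "apply_moves", "data": {
  "targets": [0, 0, 0, 0, 0, 0, 1, 0, 0, 0.6, 0, 0, 0, 1, 0, 0, 1.8, 0, 0, 0, 1, 0, 0, 3.2, 0, 0, 0, 1, 0, 0, 4, 0, 0, 0, 1]
}}

```text
time: 14.75
ee_pos: [0.4773, -0.3883, 0.2213]
tcp_rot: [179.9, -0.1, 0.0]
wrist_force: [0.9, -0.1, -0.8]
opening: 0.0854
```

```bash
cat > fit.py <<'E'
from h import *
from scipy.optimize import least_squares
def lines(mask_img, c, z, size, guess, half=True):
    """fit rectangle (cx,cy,yaw) of known size by edge sampling on gray channel image"""
    g=cv2.GaussianBlur(mask_img.astype(np.float32),(3,3),0.8)
    def soft(p):
        cx,cy,yaw=p; cs,sn=np.cos(yaw),np.sin(yaw); obs=[]
        offs=np.arange(-.012,.0121,.0005)
        for ax in (0,1):
            for sg in (-1,1):
                for t in np.linspace(-.42,.42,25):
                    L=np.array([sg*size[0]/2,t*size[1]]) if ax==0 else np.array([t*size[0],sg*size[1]/2])
                    n=np.array([sg,0.]) if ax==0 else np.array([0.,sg])
                    prof=[];
                    for o in offs:
                        q=L+n*o; w=[cx+cs*q[0]-sn*q[1],cy+sn*q[0]+cs*q[1],z]
                        prof.append(proj(c,w))
                    prof=np.array(prof,np.float32)
                    v=cv2.remap(g,prof[:,0].reshape(1,-1),prof[:,1].reshape(1,-1),cv2.INTER_LINEAR)[0]
                    th=.5*(v[:8].mean()+v[-8:].mean())
                    if v[:8].mean()-v[-8:].mean()<20: continue
                    k=np.where((v[:-1]>th)&(v[1:]<=th))[0]
                    if len(k): obs.append((ax,sg,offs[k[-1]]+.00025,t))
        return obs
    p=np.array(guess,float)
    for it in range(3):
        obs=soft(p); d={}
        for ax,sg,o,t in obs: d.setdefault((ax,sg),[]).append((o,t))
        m={k:np.median([a for a,_ in v]) for k,v in d.items()}
        dl=np.array([(m.get((0,1),0)-m.get((0,-1),0))/2,(m.get((1,1),0)-m.get((1,-1),0))/2])
        cs,sn=np.cos(p[2]),np.sin(p[2])
        p[:2]+=[cs*dl[0]-sn*dl[1],sn*dl[0]+cs*dl[1]]
        dy=[]
        for (ax,sg),v in d.items():
            v=np.array(v); sl=np.polyfit(v[:,1],v[:,0],1)[0]
            dy.append((-sg if ax==0 else sg)*sl/size[1-ax])
        p[2]+=np.median(dy)
    return p,{k:(round(1000*x,1),len(d[k])) for k,x in m.items()},np.degrees(dy).round(2)
E
python3 - <<'E'
from fit import *
c=snap('top','t7.png'); s=snap('side','s7.png')
for nm,cam in(('top',c),('side',s)):
    im=cam['img'].astype(float); blue=np.clip(im[...,2]-im[...,0],0,255)
    p,m,dy=lines(blue,cam,.013,(.21,.2),(.4749,.1925,np.radians(8)));print(nm,'lid',p[:2].round(4),np.degrees(p[2]).round(2),m,dy)
    red=im[...,0]
    p,m,dy=lines(red,cam,.055,(.21,.2),(.495,-.0865,np.radians(-8.1)));print(nm,'tray',p[:2].round(4),np.degrees(p[2]).round(2),m,dy)
a=s['img'][:,:,::-1][130:330,210:380];cv2.imwrite(f'pics/s7c.png',cv2.resize(a,None,fx=3,fy=3,interpolation=cv2.INTER_CUBIC))
a=s['img'][:,:,::-1][135:195,215:305];cv2.imwrite(f'pics/s7l.png',cv2.resize(a,None,fx=8,fy=8,interpolation=cv2.INTER_NEAREST))
a=c['img'][:,:,::-1][195:285,165:255];cv2.imwrite(f'pics/t7l.png',cv2.resize(a,None,fx=6,fy=6,interpolation=cv2.INTER_NEAREST))
E
```

```text
top lid [0.4749 0.1925] 8.07 {(0, -1): (np.float64(-0.2), 25), (0, 1): (np.float64(0.3), 25), (1, -1): (np.float64(-0.2), 25), (1, 1): (np.float64(0.3), 25)} [ 0.    0.2  -0.03 -0.13]
top tray [ 0.4949 -0.0852] -8.12 {(0, -1): (np.float64(1.3), 25), (0, 1): (np.float64(1.8), 25), (1, -1): (np.float64(1.3), 25), (1, 1): (np.float64(1.3), 25)} [ 0.06 -0.02 -0.04 -0.03]
side lid [0.4732 0.1933] 7.94 {(0, -1): (np.float64(0.8), 25), (1, -1): (np.float64(1.8), 21), (1, 1): (np.float64(2.3), 25)} [-0.07 -2.31  0.81]
side tray [ 0.4953 -0.086 ] -8.3 {(0, -1): (np.float64(4.3), 25), (0, 1): (np.float64(4.3), 20), (1, -1): (np.float64(3.3), 22), (1, 1): (np.float64(3.3), 18)} [ 0.54 -0.71 -0.03 -0.07]
```

View pics/s7c.png

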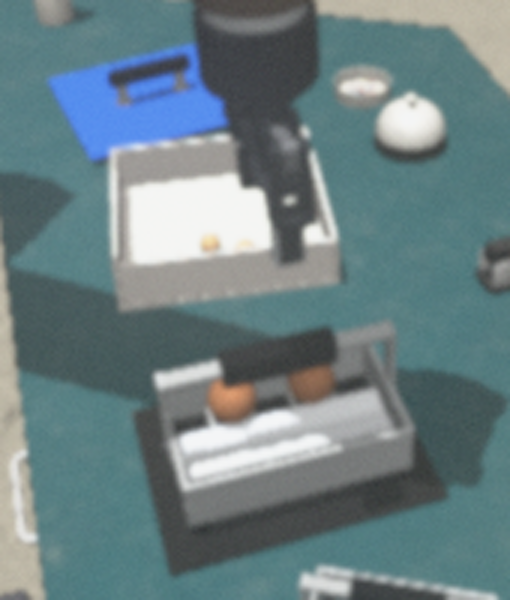

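View pics/s7l.png

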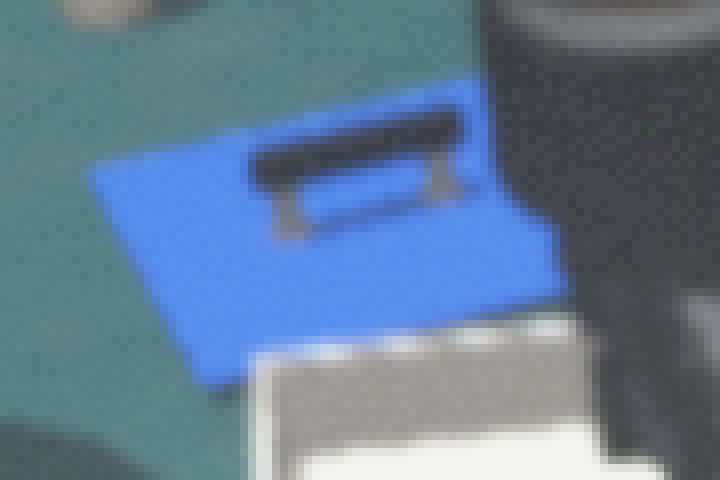

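View pics/t7l.png

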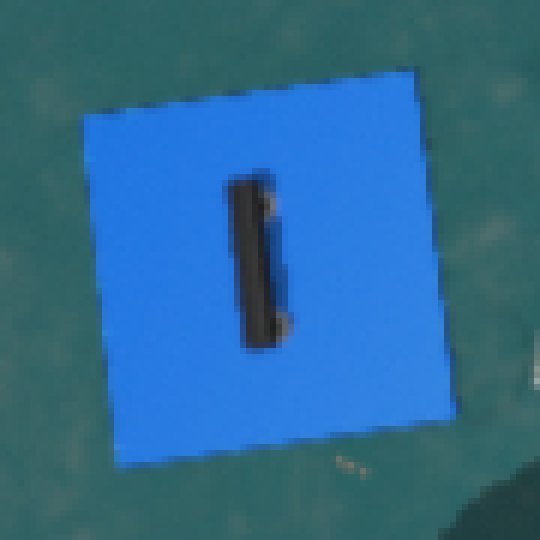

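The sieve is back on the mat with both large balls in it, at crop (232,397) and (310,380). The lid is at (0.4745,0.1925) with yaw 8.05, and the tray at (0.495,-0.0857) with yaw -8.15.

Request:
{"op": "apply_moves", "data": {
  "targets": [0, 1, 0, 0, 0, 0, 1, 0, 2.6, 0, 0, 0, 0.1, 1, 0, 4.2, 0, 0, 0, 0.2, 1, 0, 5.8, 0, 0, 0, 0.3, 1, 0, 7.4, 0, 0, 0, 0.4, 1]
}}

```text
time: 15.35
ee_pos: [0.4764, -0.1643, 0.2169]
tcp_rot: [-180.0, 0.0, 2.4]
wrist_force: [1.3, 0.4, 0.2]
opening: 0.0854
```

Request:
{"op": "apply_moves", "data": {
  "targets": [0, 1.6, 0, 0, 0, 0.1, 1, 0, 3.2, 0, 0, 0, 0.2, 1, 0, 4.8, 0, 0, 0, 0.3, 1, 0, 6.4, 0, 0, 0, 0.4, 1, 0, 8, 0, 0, 0, 0.5, 1]
}}

```text
time: 15.85
ee_pos: [0.478, 0.0613, 0.2171]
tcp_rot: [-179.3, 0.0, 6.9]
wrist_force: [0.7, 0.0, -0.2]
opening: 0.0858
```

Request:
{"op": "apply_moves", "data": {
  "targets": [-0.05, 1.6, 0, 0, 0, 0.2, 1, -0.09, 3, 0, 0, 0, 0.44, 1, -0.09, 3.96, -0.5, 0, 0, 0.44, 1, -0.09, 3.96, -1.7, 0, 0, 0.44, 1, -0.09, 3.96, -3, 0, 0, 0.44, 1]
}}

```text
time: 16.35
ee_pos: [0.4891, 0.1191, 0.1448]
tcp_rot: [-177.7, -0.0, 12.4]
wrist_force: [0.8, -0.4, -0.8]
opening: 0.0856
```

```bash
python3 - <<'E'
from h import *
o=bot.get_obs();print(o['time'],o['q'].round(1),o['qd'].round(2),o['ee_pos'],o['tcp_rot'])
E
```

```text
16.35 [ 12.4  -2.3  -6.9  85.4   2.3 179.9] [-1.810e+00 -1.700e-01 -3.864e+01 -3.707e+01 -9.200e-01  1.000e-02] [0.48905946 0.1190645  0.14475925] [-1.77661730e+02 -6.33097415e-03  1.24152943e+01]
```

Request:
{"op": "apply_moves", "data": {
  "targets": [0, 0, 0, -0.38, -0.1, 1.2, 1]
}}

```text
time: 16.45
ee_pos: [0.4865, 0.1174, 0.1402]
tcp_rot: [180.0, 0.5, 19.5]
wrist_force: [-0.2, -0.4, -0.3]
opening: 0.0855
```

Request:
{"op": "apply_moves", "data": {
  "targets": [0, 0.5, 0, 0, 0, 1.35, 1, -0.1, 1, 0, 0, 0, 2.7, 1, -0.2, 1.5, 0, 0, 0, 4.05, 1, -0.3, 2, 0, 0, 0, 5.4, 1, -0.4, 2.4, 0, 0, 0, 6.75, 1]
}}

```text
time: 16.95
ee_pos: [0.4763, 0.1909, 0.1446]
tcp_rot: [-180.0, 0.2, 60.4]
wrist_force: [-0.4, -0.2, 0.0]
opening: 0.0852
```

Request:
{"op": "apply_moves", "data": {
  "targets": [0, 0, 0, 0, 0, 1.35, 1, 0, 0, 0, 0, 0, 2.7, 1, 0, 0, 0, 0, 0, 4.05, 1, 0, 0, 0, 0, 0, 5.4, 1, 0, 0, 0, 0, 0, 6.75, 1]
}}

```text
time: 17.45
ee_pos: [0.4764, 0.1902, 0.1447]
tcp_rot: [-179.9, 0.1, 100.9]
wrist_force: [0.8, 0.1, 0.7]
opening: 0.0854
```

Request:
{"op": "apply_moves", "data": {
  "targets": [0, 0, 0, 0, 0, 1.35, 1, 0, 0, 0, 0, 0, 2.7, 1, 0, 0, 0, 0, 0, 4.05, 1, 0, 0, 0, 0, 0, 5.4, 1, 0, 0, 0, 0, 0, 6.75, 1]
}}

```text
time: 17.95
ee_pos: [0.4764, 0.1902, 0.1446]
tcp_rot: [-179.9, 0.1, 141.4]
wrist_force: [0.6, 0.0, 0.0]
opening: 0.0852
```

Request:
{"op": "apply_moves", "data": {
  "targets": [0, 0, 0, 0, 0, 1.35, 1, 0, 0, 0, 0, 0, 2.7, 1, 0, 0, 0, 0, 0, 4.05, 1, -0.06, 0.08, 0, 0, 0, 5.4, 1, -0.06, 0.08, 0, 0, 0, 6.7, 1]
}}

```text
time: 18.45
ee_pos: [0.4745, 0.1927, 0.1447]
tcp_rot: [-180.0, 0.0, -178.4]
wrist_force: [0.4, 0.5, 0.4]
opening: 0.0854
```

Request:
{"op": "apply_moves", "data": {
  "targets": [0, 0, -0.5, 0, 0, 1.05, 1, 0, 0, -1, 0, 0, 1.05, 1, 0, 0, -1.5, 0, 0, 1.05, 1, 0, 0, -1.5, 0, 0, 1.05, 1]
}}

```text
time: 18.85
ee_pos: [0.4734, 0.1925, 0.0979]
tcp_rot: [-180.0, -0.1, -172.6]
wrist_force: [-0.0, -0.1, -0.0]
opening: 0.0853
```

```bash
python3 - <<'E'
from h import *
o=bot.get_obs();print(o['time'],o['q'].round(1),o['ee_pos'],o['tcp_rot'])
s=snap('side','s8.png')
a=s['img'][:,:,::-1][100:200,205:325];cv2.imwrite(f'pics/s8l.png',cv2.resize(a,None,fx=6,fy=6,interpolation=cv2.INTER_CUBIC))
E
```

```text
18.85 [ 22.1  -0.7 -10.5  80.3  -0.   14.7] [0.47342041 0.19253329 0.0979498 ] [-1.79952240e+02 -1.42430040e-01 -1.72557648e+02]
```

View pics/s8l.png

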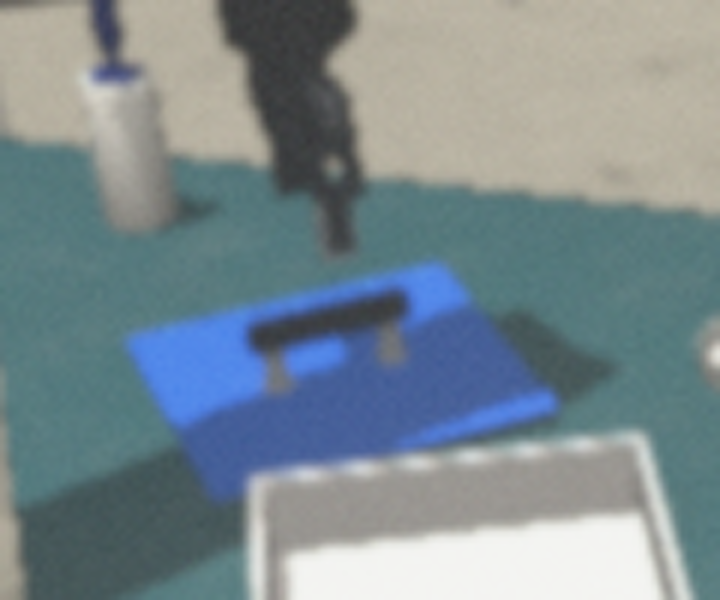

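Request:
{"op": "apply_moves", "data": {
  "targets": [0, 0, -1, 0, 0, 0, 1, 0, 0, -1.8, 0, 0, 0, 1, 0, 0, -2.25, 0, 0, 0, 1, 0, 0, -2.25, 0, 0, 0, 0.6, 0, 0, -2.25, 0, 0, 0, 0.3]
}}

```text
time: 19.4
ee_pos: [0.4752, 0.1935, 0.0346]
tcp_rot: [180.0, 0.2, -172.4]
wrist_force: [0.3, 0.3, 0.3]
opening: 0.059
```

Request:
{"op": "apply_moves", "data": {
  "targets": [0, 0, 0, 0, 0, 0, 0.15, 0, 0, 0, 0, 0, 0, 0, 0, 0, 0, 0, 0, 0, 0, 0, 0, 0, 0, 0, 0, 0, 0, 0, 0, 0, 0, 0, 0]
}}

```text
time: 19.9
ee_pos: [0.4753, 0.1937, 0.0349]
tcp_rot: [179.9, 0.2, -172.4]
wrist_force: [-1.4, 0.3, 7.0]
opening: 0.0165
```

Request:
{"op": "apply_moves", "data": {
  "targets": [0, 0, 0, 0, 0, 0, 0, 0, 0, 0, 0, 0, 0, 0]
}}

```text
time: 20.1
ee_pos: [0.4753, 0.1937, 0.0349]
tcp_rot: [179.9, 0.2, -172.4]
wrist_force: [-1.2, 0.1, 5.7]
opening: 0.0163
```

Request:
{"op": "apply_moves", "data": {
  "targets": [0, 0, 0.2, 0, 0, 0, 0, 0, 0, 0.7, 0, 0, 0, 0, 0, 0, 1.4, 0, 0, 0, 0, 0, 0, 2.1, 0, 0, 0, 0, 0, 0, 2.7, 0, 0, 0, 0]
}}

```text
time: 20.6
ee_pos: [0.4749, 0.1934, 0.1167]
tcp_rot: [180.0, 0.2, -172.4]
wrist_force: [0.4, 0.4, -2.2]
opening: 0.0161
```

Request:
{"op": "apply_moves", "data": {
  "targets": [0.03, -0.4, 0, 0, 0, -0.1, 0, 0.1, -1.2, 0, 0, 0, -0.35, 0, 0.15, -2.1, 0, 0, 0, -0.6, 0, 0.2, -3, 0, 0, 0, -0.85, 0, 0.27, -3.9, 0, 0, 0, -1.1, 0]
}}

```text
time: 21.1
ee_pos: [0.4823, 0.0746, 0.1141]
tcp_rot: [-180.0, 0.0, -179.1]
wrist_force: [0.0, -0.5, -2.7]
opening: 0.0163
```

Request:
{"op": "apply_moves", "data": {
  "targets": [0.07, -0.9, 0, 0, 0, -0.25, 0, 0.14, -1.8, 0, 0, 0, -0.5, 0, 0.21, -2.7, 0, 0, 0, -0.75, 0, 0.28, -3.6, 0, 0, 0, -1.0, 0, 0.32, -4.3, 0, 0, 0, -1.25, 0]
}}

```text
time: 21.6
ee_pos: [0.4918, -0.0547, 0.1141]
tcp_rot: [-180.0, 0.1, 173.4]
wrist_force: [0.4, 0.1, -2.9]
opening: 0.0167
```

Request:
{"op": "apply_moves", "data": {
  "targets": [0.04, -0.6, 0, 0, 0, -0.2, 0, 0.07, -1, 0, 0, 0, -0.3, 0, 0.07, -1.1, 0, 0, 0, -0.3, 0, 0.07, -1.1, 0, 0, 0, -0.3, 0]
}}

```text
time: 22.0
ee_pos: [0.4943, -0.0859, 0.1144]
tcp_rot: [180.0, 0.1, 171.7]
wrist_force: [0.1, -0.3, -3.3]
opening: 0.0165
```

```bash
python3 - <<'E'
from fit import *
c=snap('top','t9.png'); s=snap('side','s9.png')
o=bot.get_obs();print(o['time'],o['q'].round(1),o['ee_pos'],o['tcp_rot'],o['opening'],o['wrist_force'])
a=s['img'][:,:,::-1][120:260,210:350];cv2.imwrite(f'pics/s9c.png',cv2.resize(a,None,fx=4,fy=4,interpolation=cv2.INTER_CUBIC))
a=c['img'][:,:,::-1][180:290,230:350];cv2.imwrite(f'pics/t9c.png',cv2.resize(a,None,fx=5,fy=5,interpolation=cv2.INTER_CUBIC))
im=s['img'].astype(float); blue=np.clip(im[...,2]-im[...,0],0,255)
z=.013+o['ee_pos'][2]-.0349
for nm,cam in(('side',s),('top',c)):
    im=cam['img'].astype(float); blue=np.clip(im[...,2]-im[...,0],0,255)
    p,m,dy=lines(blue,cam,z,(.21,.2),(.495,-.0857,np.radians(-8)));print(nm,p[:2].round(4),np.degrees(p[2]).round(2),m,dy)
E
```

```text
22.1 [ -9.8  -2.4 -10.4  82.    0.   -1.5] [ 0.49441446 -0.08516498  0.11452955] [1.79969751e+02 8.58634619e-02 1.71749794e+02] 0.01670447320167568 [-0.28291435  0.25544469 -2.84210158]
side [ 0.4935 -0.0873] -8.21 {(0, -1): (np.float64(-0.7), 25), (0, 1): (np.float64(-0.7), 25), (1, -1): (np.float64(1.8), 25), (1, 1): (np.float64(1.8), 22)} [-0.36  0.4  -0.18 -0.  ]
top [ 0.4938 -0.0864] -8.14 {(0, -1): (np.float64(0.3), 9), (0, 1): (np.float64(0.0), 8), (1, -1): (np.float64(0.3), 25)} [-0.34 -0.1  -0.04]
```

View pics/s9c.png

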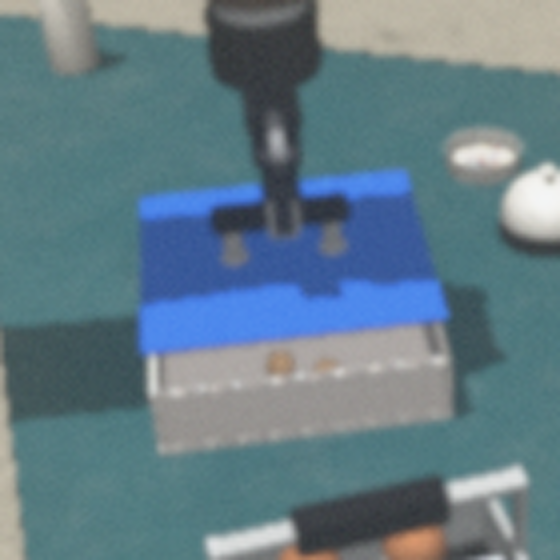

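View pics/t9c.png

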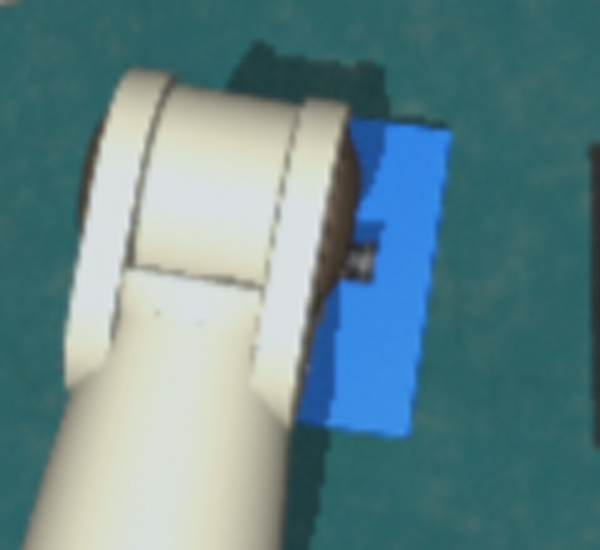

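Request:
{"op": "apply_moves", "data": {
  "targets": [0.04, 0.03, -0.2, 0, 0, 0, 0, 0.04, 0.03, -0.5, 0, 0, 0, 0, 0.04, 0.03, -0.75, 0, 0, 0, 0, 0.04, 0.03, -0.9, 0, 0, 0, 0, 0.04, 0.03, -0.95, 0, 0, 0, 0]
}}

```text
time: 22.6
ee_pos: [0.4953, -0.0846, 0.0852]
tcp_rot: [180.0, 0.0, 171.7]
wrist_force: [-0.4, 0.5, -2.5]
opening: 0.0166
```

Request:
{"op": "apply_moves", "data": {
  "targets": [0, 0, -0.06, 0, 0, 0, 0, 0, 0, -0.1, 0, 0, 0, 0]
}}

```text
time: 22.8
ee_pos: [0.4959, -0.0848, 0.0832]
tcp_rot: [180.0, 0.1, 171.7]
wrist_force: [-0.6, -0.1, -2.9]
opening: 0.0164
```

Request:
{"op": "apply_moves", "data": {
  "targets": [0, 0, -0.05, 0, 0, 0, 0, 0, 0, -0.1, 0, 0, 0, 0]
}}

```text
time: 23.0
ee_pos: [0.496, -0.0848, 0.0818]
tcp_rot: [180.0, 0.2, 171.7]
wrist_force: [-10.2, 1.3, 21.4]
opening: 0.0165
```

```bash
python3 look.py s10
```

```text
23.05 [ 0.49597206 -0.08481758  0.08187269] [179.98240949   0.19429515 171.70970994]
```

View pics/s10c.png

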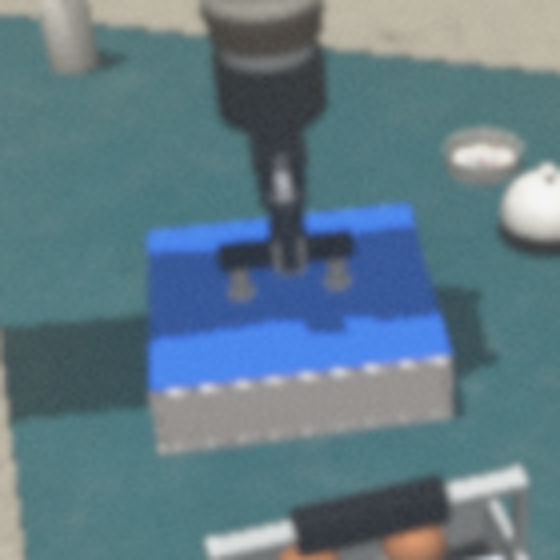

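The lid met the tray at the expected seated height, with its front edge flush along the rim in the picture. Releasing.

Request:
{"op": "apply_moves", "data": {
  "targets": [0, 0, 0.05, 0, 0, 0, 0.2, 0, 0, 0.05, 0, 0, 0, 0.5, 0, 0, 0.05, 0, 0, 0, 0.9, 0, 0, 0.05, 0, 0, 0, 1, 0, 0, 0.05, 0, 0, 0, 1]
}}

```text
time: 23.55
ee_pos: [0.4958, -0.0848, 0.0816]
tcp_rot: [180.0, 0.1, 171.7]
wrist_force: [-0.2, -0.0, 0.7]
opening: 0.0742
```

Request:
{"op": "apply_moves", "data": {
  "targets": [0, 0, 0, 0, 0, 0, 1, 0, 0, 0.6, 0, 0, 0, 1, 0, 0, 1.8, 0, 0, 0, 1, 0, 0, 3.2, 0, 0, 0, 1, 0, 0, 4.5, 0, 0, 0, 1]
}}

```text
time: 24.05
ee_pos: [0.4955, -0.0847, 0.2183]
tcp_rot: [180.0, 0.1, 171.7]
wrist_force: [1.1, -0.1, 0.7]
opening: 0.0852
```

Request:
{"op": "apply_moves", "data": {
  "targets": [0, 1.5, 0, 0, 0, 0, 1, 0, 3, 0, 0, 0, 0, 1, 0, 4.5, 0, 0, 0, 0, 1, 0, 6, 0, 0, 0, 0, 1, 0, 7.5, 0, 0, 0, 0, 1]
}}

```text
time: 24.55
ee_pos: [0.4955, 0.142, 0.2168]
tcp_rot: [180.0, 0.1, 171.7]
wrist_force: [1.4, 0.0, 0.1]
opening: 0.0856
```

```bash
python3 - <<'E'
from fit import *
c=snap('top','t11.png'); s=snap('side','s11.png')
o=bot.get_obs();print(o['time'],o['ee_pos'])
a=s['img'][:,:,::-1][130:330,210:380];cv2.imwrite(f'pics/s11c.png',cv2.resize(a,None,fx=3,fy=3,interpolation=cv2.INTER_CUBIC))
a=c['img'][:,:,::-1][120:290,230:430];cv2.imwrite(f'pics/t11c.png',cv2.resize(a,None,fx=3.5,fy=3.5,interpolation=cv2.INTER_CUBIC))
for nm,cam in(('side',s),('top',c)):
  for z in (.060,.068):
    im=cam['img'].astype(float); blue=np.clip(im[...,2]-im[...,0],0,255)
    p,m,dy=lines(blue,cam,z,(.21,.2),(.495,-.0857,np.radians(-8)));print(nm,z,p[:2].round(4),np.degrees(p[2]).round(2),m,dy)
E
```

```text
24.65 [0.49532454 0.14458143 0.21624408]
side 0.06 [ 0.4952 -0.086 ] -7.97 {(0, -1): (np.float64(0.8), 25), (0, 1): (np.float64(0.3), 25), (1, -1): (np.float64(1.3), 25), (1, 1): (np.float64(1.8), 25)} [ 0.2  -0.15 -0.1   0.06]
side 0.068 [ 0.4935 -0.0966] -7.92 {(0, -1): (np.float64(-0.7), 25), (0, 1): (np.float64(-0.7), 25), (1, -1): (np.float64(2.3), 25), (1, 1): (np.float64(-0.7), 25)} [ 0.14 -0.14 -0.07  0.09]
top 0.06 [ 0.4958 -0.0853] -7.95 {(0, -1): (np.float64(-0.2), 25), (0, 1): (np.float64(0.3), 25), (1, -1): (np.float64(0.3), 25), (1, 1): (np.float64(0.3), 25)} [ 0.02  0.03  0.01 -0.03]
top 0.068 [ 0.4952 -0.086 ] -7.99 {(0, -1): (np.float64(-0.7), 25), (0, 1): (np.float64(-0.2), 25), (1, -1): (np.float64(-0.2), 25), (1, 1): (np.float64(-0.7), 25)} [-0.03  0.06 -0.02 -0.05]
```

View pics/s11c.png

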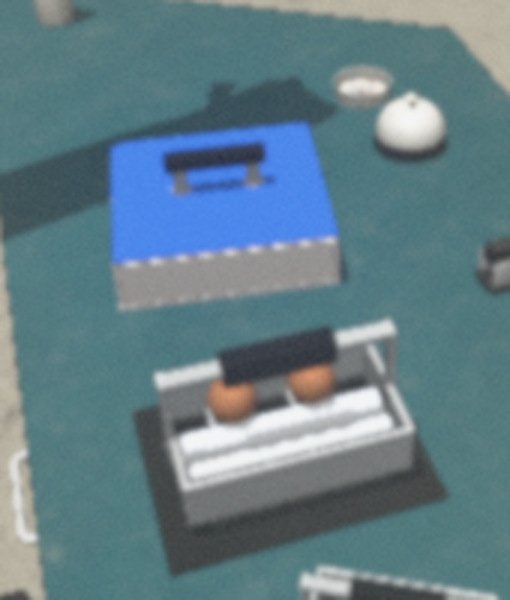

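View pics/t11c.png

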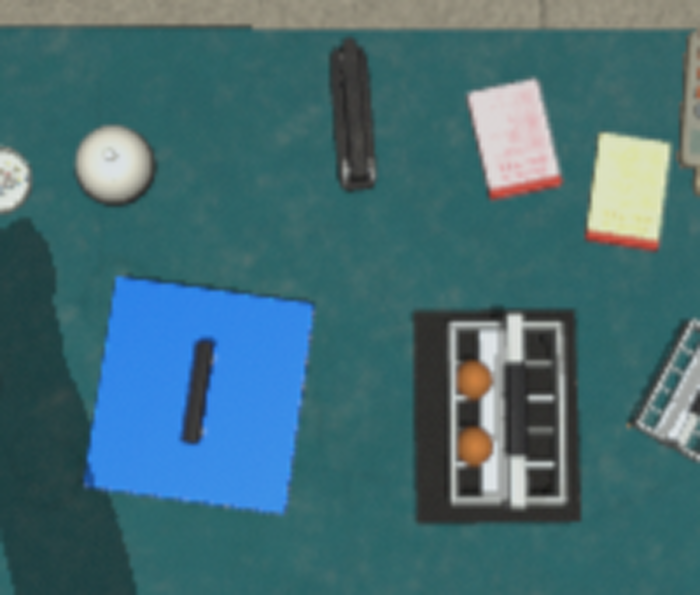

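```bash
python3 -c "
from workcell import bot
print(bot.job_done())"
```

```text
the job is handed in; nothing more can be done
None
```

The job is done and was handed in at about 24.7 s of the 72 s allowed.

I lifted the 184 mm sieve and carried it softly over the tray with all five balls in it. After a short shake, all three small balls were in the tray, seen in the top view. I set the sieve back on its mat with both large balls in it, centred and in line to within a few millimetres, and then put the lid on the tray.

**Last checks:**
- **Lid:** both cameras agree with a lid top at 60 mm, which is fully seated. It sits within about 1 mm and 0.3° of the tray, and the tool touched down at the expected height.
- **Sieve:** both large balls are still in it, resting over the openings on one side.
- **Bystanders:** the bell and the stapler were not touched and show no movement in the pictures.
- **Arm:** the gripper is clear of everything.

**What went less well:**
- The last joint reached its range limit on the way to the lid, so the tool stopped short and tilted about 2°. I gripped the lid with the hand turned half round instead.
- The shake was cut slightly short, probably by the same limit, and left the tool up to 0.3° off level. All the small balls still dropped.
- The two cameras differed by about 2 mm on the lid's starting position, which is within the stated calibration.

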